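Shut a vegetable cutter and hold its lock rod through both lugs

TASK

Fold the stiff hinged cover of the vegetable cutter down until it is fully shut, then pick up the steel lock rod by its black grip and slide it, rounded nose first, through the lug on the bowl and on through the lug on the cover until the dark clip groove near its nose stands clear beyond the cover's lug. Finish while still holding the rod there by its grip, so that a colleague can fit the clip, and leave the other things on the table where they are.

Things in the scene. Friction and masses are not known exactly. Their poses are not given: they have to be found in the camera images.
- cover (a joint): angle of the cutter's round cast-aluminium cover about its hinge, in rad: 0 = fully shut (against its stop), about 1.57 = standing upright, 1.75 = the most it opens. Stiff hinge: the cover stays where it is left; a push of up to about 4 N near its free edge folds it down.
- cover_hinge (a point): middle of the cover's hinge line, 126 mm above the table. Axes are those of the fixed cutter: x along the hinge and along the lugs' bores, z up, y from the lugs towards the hinge and the grey motor housing behind it (housing 150 mm high, from 17 mm to 157 mm beyond the hinge line). Shut, the cover lies from here towards -y; open, it stands up above the hinge with its outer face to +y.
- cover_edge (a point): point on the cover's outer face near its free edge, 180 mm from the hinge line and 12 mm off it (the cover is a disc 12 mm thick and 212 mm across, its rim 214 mm from the hinge line); turns with the cover, z pointing outward from that face, y along the cover towards the hinge. A good place to push. A short feed tube, 68 mm across and 48 mm high, stands on the outer face 85 mm from the hinge line.
- bowl_lug (a point): centre of the bore of the bowl's lug, fixed on the side of the bowl opposite the hinge: a block 18 mm thick along the bore and 34 by 34 mm across it, bore 16 mm, lined with bronze, axis level, 120 mm above the table. x = bore axis, pointing from this lug to the cover's lug: the rod goes in along +x; z up.
- cover_lug (a point): centre of the bore of the cover's lug, an equal block (18 mm thick, 34 by 34 mm, bore 16 mm) that stands out from the cover's free edge, 229 mm from the hinge line, and turns with the cover; x = bore axis. With the cover shut it lies in line with the bowl's lug, 52 mm beyond it.
- rod_grip (a point): centre of the black plastic grip of the lock rod, a flat-sided bar 75 mm long, 16 mm wide and 12 mm high that lies on the table (centre 6 mm up). x points along the rod to its nose, z up. The steel rod, 12 mm thick, stands 98 mm out of the grip's front end, on the grip's centre line. The grip is too big for the bores: pushed home until its front end meets the bowl's lug, the rod reaches 28 mm past the cover's lug. The whole weighs about 130 g.
- rod_nose (a point): tip of the rod's rounded nose, 135.5 mm ahead of the grip's centre; x points outward along the rod. The dark clip groove runs round the rod 13 to 16 mm behind this tip.
- mug: white mug, 82 mm across and 95 mm high, origin under its centre: leave alone
- bunch1: bunch of asparagus 190 by 46 mm and 36 mm high, length along x, origin under its centre: leave alone
- pusher: black plastic feed pusher standing on end, 74 mm across and 141 mm high, origin under its centre: leave alone
- honing_steel: honing steel lying flat, 320 mm long and 24 mm high, longer than the lock rod, with a 40 mm cross guard at its origin, its shaft along +x and its handle along -x: leave alone
- shaker: steel salt shaker, 52 mm across and 90 mm high, origin under its centre: leave alone

How it is judged:
On the way, in this order (a step that is already met when the one before it is completed fails the run):
1. the cover is folded fully shut (value of joint cover below 0.03 rad), for 0.2 s.
2. with the cover shut, the rod's nose is in the bore of the bowl's lug (value of joint cover below 0.03 rad and x of rod_nose in the frame of bowl_lug between -0.006 and 0.04 m and y of rod_nose in the frame of bowl_lug between -0.007 and 0.007 m and z of rod_nose in the frame of bowl_lug between -0.007 and 0.007 m), for 0.05 s.
At the end, for the whole second after the job is handed in: Cover shut (within 0.03 rad); rod through both bores, in line within 0.12 rad, its nose 16 mm or more past the far face of the cover's lug, its grip outside the bowl's lug; the gripper holds the grip (over 3 N, within 55 mm of its centre); rod at rest (value of joint cover below 0.03 rad and x of rod_nose in the frame of cover_lug above 0.025 m and y of rod_nose in the frame of cover_lug between -0.008 and 0.008 m and z of rod_nose in the frame of cover_lug between -0.008 and 0.008 m and x of rod_grip in the frame of bowl_lug below -0.035 m and angle between the x axis of rod_grip and the x axis of bowl_lug, either way round below 0.12 rad and contact force between rod and the fingers above 3 N and distance between the grasp point and rod_grip below 0.055 m and linear speed of rod below 0.02 m/s); the arm keeps its last pose, push and grip.
It fails at once if another thing on the table was pushed more than 30 mm (distance of any of mug, pusher, bunch1, honing_steel, shaker from where it was at the start of the episode above 0.03 m).
It also fails if it takes over 69 s, if anything falls off the work surface, if the arm or the gripper's body presses on something with over 40 N, if the wrist force passes 120 N, or if a joint passes its speed limit or range.

ROBOT

A 6-joint arm with a two-finger parallel gripper is mounted at the origin on the work surface. World frame = base frame: x ahead of the robot, y to its left, z up, the work surface at z = 0. Lengths are in m, angles in rad, forces in N, time in s.
With the tool pointing down it reaches from about 0.275 to 1 m from the base axis. Payload 8.4 kg.
Tool frame: the origin (TCP) lies on the centre line of the jaws, within the pads' length; the fingertips stand 17 mm ahead of it and the grasp point (between the pads) lies 2 mm behind it (bot.tcp_to_tips is the y of the fingertips in the tool frame, in m); y points along the fingers, z is the direction in which the jaws open and shut, and the axes are right-handed (so a half turn about y gives the same grasp; the last joint's range is limited). The gripper opens to 85 mm and grips with 20 to 120 N. Pads are 22 mm wide; open, the fingers measure 114 mm over their backs; the gripper's body (76 mm by 85 mm) begins 54 mm behind the grasp point. The pads swing forward as they close: fully open they stand 13 mm farther back than shut.
Start: joints at [1.244, 0.353, 1.633, -0, 1.155, -0.002], TCP at [0.199, 0.592, 0.248] pointing down, gripper open.
Joint ranges: [-2.63, 2.63], [-0.92, 2.1], [0.06, 2.66], [-1.3, 4.44], [0, 2.69], [-3.02, 3.02]. Speed limits (rad/s): [2.22, 2.22, 2.79, 3.14, 3.14, 3.14].

INTERFACE

Orientations are given as a unit quaternion [x, y, z, w].
In Python, from workcell import bot, hand, kinematics, get_obs, vision, hand_in gives the robot as it stands. The module is installed in compiled form; this text tells all that it offers. Calls block until the motion is done:
- bot.reach(position, orientation): joint-space move of the TCP to a pose.
- bot.servo_line(position, ori=None, velocity=0.15): straight line of the TCP; ori=None keeps the orientation; velocity is the mean speed in m/s.
- bot.goto_joints(angles): joint-space move.
- hand.move_gripper(opening, strength=None): finger opening in m; strength is the grip in N (None keeps the last); returns when the fingers have stopped.
- bot.dwell(seconds).
- kinematics.solve_ik(position, orientation): joint angles nearest the present ones, or None.
- get_obs(): the state.
- vision.read_camera(name): name is "side" or "top"; returns a dict with "frame" (384x512x3 uint8, red, green, blue), "intrinsics" (3x3 intrinsics, pixels), "dist" ([k1, k2, p1, p2, k3] as OpenCV has them; the pictures are not rectified), "view" (4x4, takes a point from world to camera coordinates). Camera axes: x right, y down, z forward; pixel columns grow to the right and rows downward; lengths in m; the calibration is good to about 2 mm. A picture is of the moment at which its call begins. There is no depth.
A pose or a line that the arm cannot do raises bot.IKError and nothing moves.
- hand_in(): hands the job in, once; it reports no verdict.
The state is a dict: "time_s": time; "joint_pos": joint angles; "joint_vel": joint speeds; "joint_efforts": joint torques, N m; "position": TCP position; "orientation": TCP orientation; "wrist_force": force on the tool from outside, world axes, zero at the start; "ft_torque": the same for the moment, N m; "gripper_width": finger opening in m.
Only numpy, scipy, OpenCV 4.12 (cv2) and the standard library are available. Lean on these libraries where they do the work, as an engineer would, in place of code of your own. Each camera call takes 0.05 s, during which the arm holds its last target.

## Working session

There is one attempt and no reset: what is moved stays moved. The work goes in short steps, each a Python script; the robot and the scene stay as the last script left them, time stands still between calls to the robot, and variables do not carry over. Pictures are saved under pics/ and viewed, and the job is handed in when it is done.

```bash
mkdir -p pics; ls
python3 - <<'E'
from workcell import bot, hand, kinematics, get_obs, vision
import cv2, numpy as np
for n in ["side","top"]:
    d=vision.read_camera(n); cv2.imwrite(f"pics/{n}0.png",cv2.resize(d["frame"][:,:,::-1],(768,576),interpolation=cv2.INTER_CUBIC))
    np.savez(f"{n}0.npz",**d)
    print(n,d["intrinsics"].tolist(),d["dist"],np.round(d["view"],4).tolist())
o=get_obs(); print(o)
E
```

```text
pics
side [[476.7523733351115, 0.0, 250.6293632943818], [0.0, 476.7523733351115, 189.09264211868395], [0.0, 0.0, 1.0]] [0.03795264 0.         0.         0.         0.        ] [[0.9239, -0.3822, -0.0201, -0.5132], [-0.2457, -0.5523, -0.7966, 0.1374], [0.2934, 0.7409, -0.6041, 1.3827], [0.0, 0.0, 0.0, 1.0]]
top [[423.50745288381853, 0.0, 257.0713800729189], [0.0, 423.50745288381853, 188.67626632815936], [0.0, 0.0, 1.0]] [-0.1281194  0.         0.         0.         0.       ] [[-0.0266, -0.9996, -0.0115, -0.0927], [-0.9904, 0.0279, -0.1353, 0.5358], [0.1356, 0.0078, -0.9907, 1.3413], [0.0, 0.0, 0.0, 1.0]]
{'time_s': 0.1, 'joint_pos': array([ 1.24363183e+00,  3.53569081e-01,  1.63406559e+00,  2.48255875e-06,
        1.15517422e+00, -2.39372794e-03]), 'joint_vel': array([-0.00104343, -0.00086714, -0.00308081,  0.00064639, -0.00010344,
       -0.00010365]), 'joint_efforts': array([ 1.23887618e-03, -6.06353688e+01, -3.42821968e+01,  1.90811475e-04,
        4.01649449e-03, -5.73163993e-05]), 'position': array([0.199299  , 0.59194939, 0.24764036]), 'orientation': array([ 0.69822826, -0.1143915 ,  0.11424884, -0.69738016]), 'wrist_force': array([-0.44131626, -0.61516885, -0.66149683]), 'ft_torque': array([-0.02369434, -0.02682072,  0.04592669]), 'gripper_width': 0.08540432982965525}
```

View pics/side0.png

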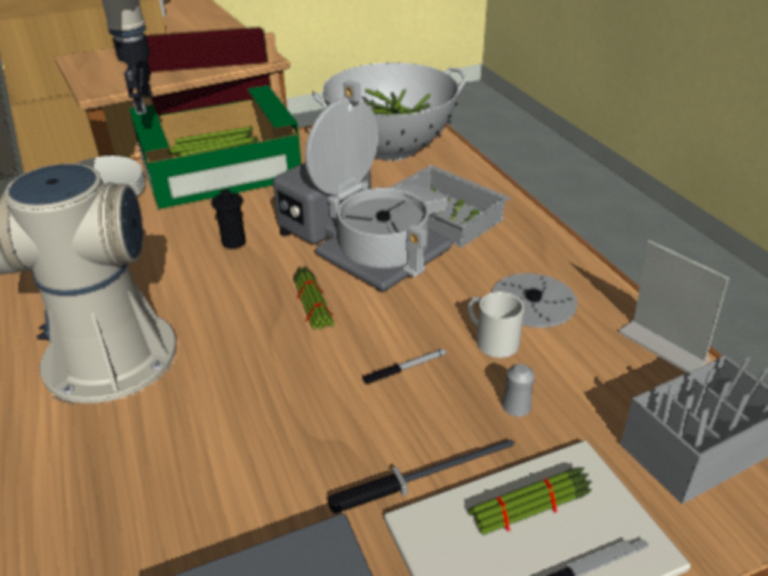

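View pics/top0.png

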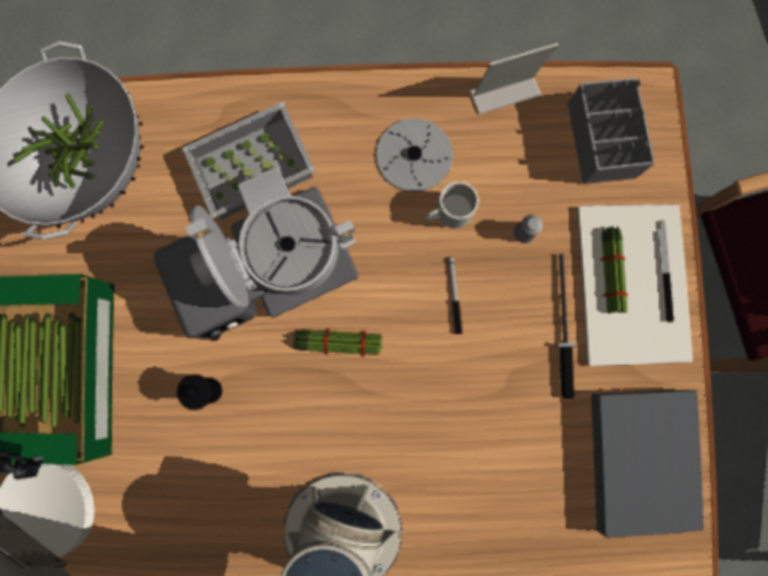

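The side view shows the cutter with its cover upright (about 385,200), the lugs at (350,92) on the cover and (414,238) on the bowl, and the rod at (365..445, 380..352). In the top view the rod runs from grip (458,332) to nose (451,258) and the bowl lug is near (345,232). I'll zoom in next.

Run:
```python
import numpy as np,cv2
def crop(n,x0,y0,w,h,s,out):
    f=np.load(f"{n}0.npz")["frame"][:,:,::-1]
    c=cv2.resize(f[y0:y0+h,x0:x0+w],None,fx=s,fy=s,interpolation=cv2.INTER_CUBIC)
    for i in range(0,w,10):
        cv2.line(c,(int(i*s),0),(int(i*s),6 if i%50 else 14),(0,0,255),1); 
        if i%20==0: cv2.putText(c,str(x0+i),(int(i*s),22),0,.4,(0,0,255),1)
    for i in range(0,h,10):
        cv2.line(c,(0,int(i*s)),(6,int(i*s)),(0,0,255),1)
        if i%20==0: cv2.putText(c,str(y0+i),(8,int(i*s)+4),0,.4,(0,0,255),1)
    cv2.imwrite(out,c)
crop("top",95,120,150,110,5.3,"pics/top_cut.png")
crop("side",175,45,130,150,4,"pics/side_cut.png")
crop("top",280,160,50,70,8,"pics/top_rod.png")
crop("side",235,225,70,35,11,"pics/side_rod.png")
```

```text
(no output)
```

View pics/top_cut.png

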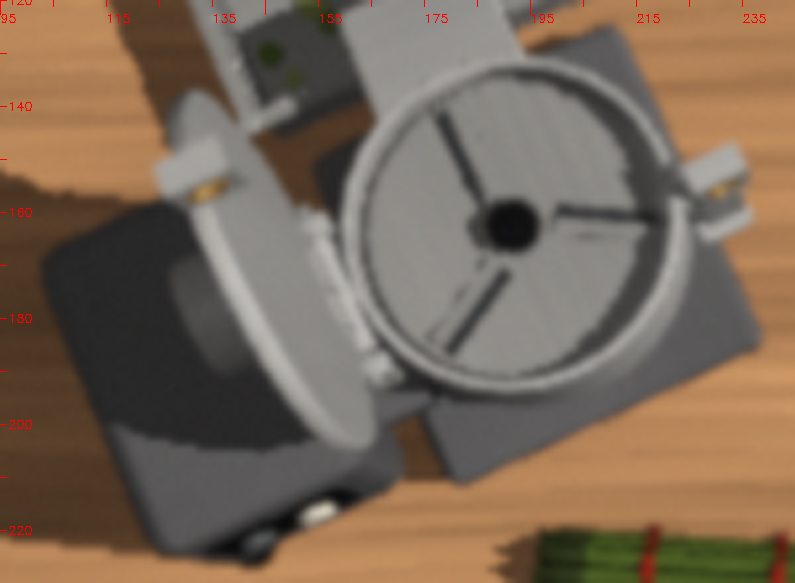

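View pics/side_cut.png

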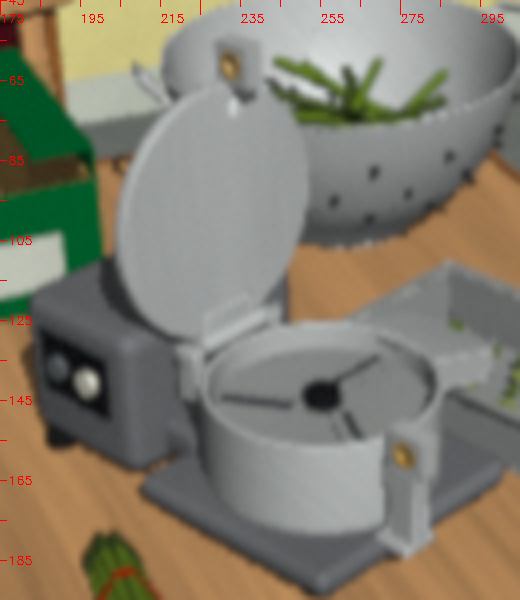

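View pics/top_rod.png

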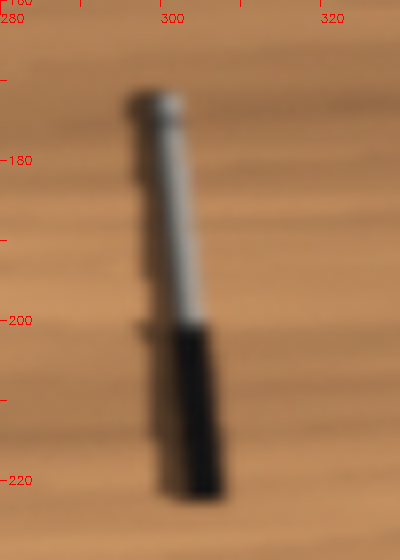

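View pics/side_rod.png

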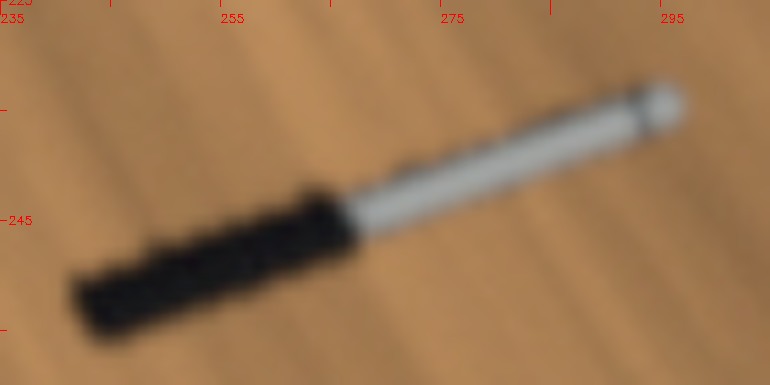

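```bash
cat > h.py <<'E'
import numpy as np,cv2
from scipy.optimize import least_squares
CAM={}
for n in ["side","top"]:
    d=np.load(f"{n}0.npz"); CAM[n]=(d["intrinsics"],d["dist"],d["view"])
def proj(n,P):
    K,D,V=CAM[n]; P=np.atleast_2d(P).astype(float)
    return cv2.projectPoints(P.reshape(-1,1,3),cv2.Rodrigues(V[:3,:3])[0],V[:3,3],K,D)[0].reshape(-1,2)
def ray(n,uv):
    K,D,V=CAM[n]; u=cv2.undistortPoints(np.array(uv,float).reshape(-1,1,2),K,D).reshape(2)
    d=V[:3,:3].T@np.array([*u,1.]); return -V[:3,:3].T@V[:3,3], d/np.linalg.norm(d)
def onz(n,uv,z):
    c,d=ray(n,uv); return c+d*(z-c[2])/d[2]
def tri(a,b):
    f=lambda P:np.r_[proj("side",P)[0]-a,proj("top",P)[0]-b]
    r=least_squares(f,[.6,.1,.1]); return r.x,r.fun
def frame(x,y,yaw,z=0.126):
    c,s=np.cos(yaw),np.sin(yaw); T=np.eye(4); T[:3,:3]=[[c,-s,0],[s,c,0],[0,0,1]]; T[:3,3]=[x,y,z]; return T
def cov(p,th):  # point in closed-cover coords (hinge frame) -> opened by th
    p=np.atleast_2d(p); c,s=np.cos(th),np.sin(th)   # -y -> +z
    return np.c_[p[:,0], p[:,1]*c+p[:,2]*s, -p[:,1]*s+p[:,2]*c]
def X(T,p): return np.atleast_2d(p)@T[:3,:3].T+T[:3,3]
E
python3 - <<'E'
from h import *
# rod
for nm,s,t in [("nose",(297,234.6),(300.9,171.5)),("gripfront",(266.6,244.3),(304,200.3)),("gripback",(243.4,252.7),(305.5,221.8))]:
    print(nm,tri(np.array(s),np.array(t)),onz("side",s,.006),onz("top",t,.006))
print("bowl bore",tri(np.array((272.5,158.7)),np.array((230.8,155.8))))
print("cov bore",tri(np.array((231.5,61.5)),np.array((133.5,156))))
E
```

```text
nose (array([ 0.59257082, -0.25573721,  0.00326525]), array([-0.2790236 ,  0.06111696,  0.09537301, -0.32121765])) [ 0.59197402 -0.2584378   0.006     ] [ 0.59100809 -0.25510296  0.006     ]
gripfront (array([ 0.49484699, -0.26157959,  0.00782865]), array([-0.27495454,  0.0503512 ,  0.08569819, -0.32057131])) [ 0.49640655 -0.25996037  0.006     ] [ 0.493983   -0.26144025  0.006     ]
gripback (array([ 0.4240196 , -0.26395588,  0.00550328]), array([-0.3339034 ,  0.05206653,  0.09637733, -0.39433784])) [ 0.42476099 -0.26460782  0.006     ] [ 0.42270383 -0.26353449  0.006     ]
bowl bore (array([ 0.62322332, -0.02841195,  0.11863826]), array([ 1.12173366, -0.23599446, -0.31792534,  1.10446286]))
cov bore (array([0.58349149, 0.20519367, 0.35076927]), array([ 0.04944369, -0.00895196, -0.01060891,  0.03990319]))
```

```bash
cat >> h.py <<'E'
def box(c,s):
    c=np.array(c);return np.array([c+np.array(s)/2*np.array(k) for k in [(-1,-1,-1),(1,-1,-1),(1,1,-1),(-1,1,-1),(-1,-1,1),(1,-1,1),(1,1,1),(-1,1,1)]])
EDG=[(0,1),(1,2),(2,3),(3,0),(4,5),(5,6),(6,7),(7,4),(0,4),(1,5),(2,6),(3,7)]
def overlay(img,n,T,a,th,S,x0,y0):
    q=lambda P:((proj(n,P)-[x0,y0]+0.5)*S).astype(int)
    t=np.linspace(0,2*np.pi,60)
    for z in (0,.012):
        P=X(T,cov(np.c_[.106*np.cos(t),-.108+.106*np.sin(t),0*t+z],th)); cv2.polylines(img,[q(P)],True,(0,255,255),1)
    for c,o in ((a,0),(a+.052,th)):
        for e in (-.009,.009):
            P=X(T,cov(np.c_[0*t+c+e,-.229+.008*np.cos(t),-.006+.008*np.sin(t)],o)); cv2.polylines(img,[q(P)],True,(255,0,255),1)
        b=q(X(T,cov(box((c,-.229,-.006),(.018,.034,.034)),o)))
        for i,j in EDG: cv2.line(img,tuple(map(int,b[i])),tuple(map(int,b[j])),(0,255,0),1)
    b=q(X(T,[[-.08,0,0],[.08,0,0]])); cv2.line(img,tuple(map(int,b[0])),tuple(map(int,b[1])),(255,0,0),1)
    b=q(X(T,[[-.08,.017,.024],[.08,.017,.024],[.08,.157,.024],[-.08,.157,.024]])); cv2.polylines(img,[b],True,(255,128,0),1)
E
cat > fit0.py <<'E'
from h import *
obs=[("side",(272.5,158.7),0),("top",(230.8,155.5),0),("side",(231.5,61.5),1),("top",(133.8,155.5),1)]
def f(p):
    T=frame(*p[:3]); r=[]
    for n,uv,k in obs:
        P=X(T,cov([p[3]+(.052 if k else 0)-.009,-.229,-.006],p[4] if k else 0)); r+=list(proj(n,P)[0]-uv)
    return np.r_[r,(p[3]+.026)*2000]
r=least_squares(f,[.65,.2,.4,-.026,1.57]); print(np.round(r.x,4),np.round(r.fun,2))
p=r.x;T=frame(*p[:3])
for n,(x0,y0,w,h,S) in dict(top=(95,120,150,110,5),side=(175,45,130,150,4)).items():
    im=np.load(f"{n}0.npz")["frame"][:,:,::-1][y0:y0+h,x0:x0+w]
    im=cv2.resize(im,None,fx=S,fy=S,interpolation=cv2.INTER_CUBIC); overlay(im,n,T,p[3],p[4],S,x0,y0); cv2.imwrite(f"pics/fit_{n}.png",im)
E
python3 fit0.py
```

```text
[ 0.5674  0.1959  0.3956 -0.026   1.5966] [ 1.22 -0.54 -0.2   1.27  0.19 -1.    0.25  0.29 -0.  ]
```

View pics/fit_top.png

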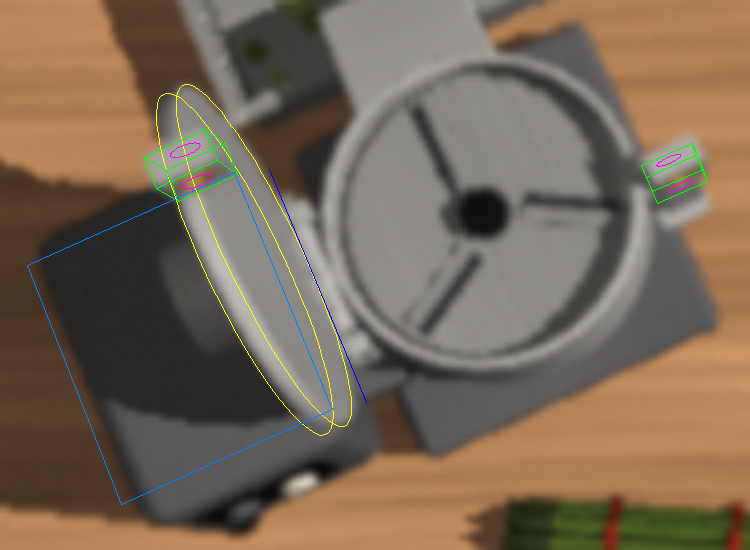

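View pics/fit_side.png

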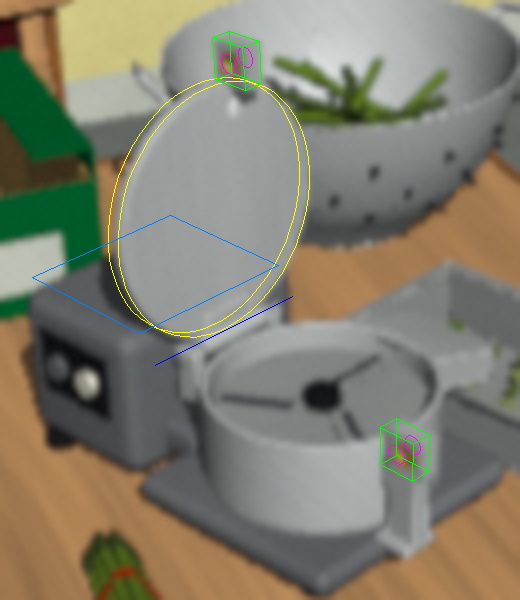

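```bash
cat > r.py <<'E'
from h import *
from workcell import bot, hand, kinematics, get_obs, vision
from scipy.spatial.transform import Rotation as R
def quat(ydir,zdir):
    y=np.array(ydir,float);y/=np.linalg.norm(y); z=np.array(zdir,float);z-=y*(y@z);z/=np.linalg.norm(z)
    return R.from_matrix(np.c_[np.cross(y,z),y,z]).as_quat()
E
python3 - <<'E'
from r import *
o=get_obs(); print(np.round(R.from_quat(o["orientation"]).as_matrix(),3), bot.tcp_to_tips,o["time_s"])
T=frame(.5674,.1959,.3956); tt=bot.tcp_to_tips
xc=T[:3,0]
def tcp(th,dl,rr=.183):
    n=np.array([np.sin(th),np.cos(th)]); r=np.array([-np.cos(th),np.sin(th)])
    c=rr*r+(.012+.011*abs(np.sin(th))-dl)*n
    return X(T,[0,c[0],c[1]])[0]+[0,0,tt]
for s in (1,-1):
    q=quat([0,0,-1],s*xc)
    for P in [X(T,[0,.075,.30])[0], X(T,[0,.075,.19])[0]]+[tcp(t,0) for t in (1.6,1,.5,0)]:
        print(s,np.round(P,3),kinematics.solve_ik(P,q))
E
```

```text
[[ 0.948 -0.     0.319]
 [-0.319 -0.001  0.948]
 [-0.    -1.    -0.001]] 0.017 0.1
1 [0.538 0.265 0.426] [ 4.54976915e-01  1.99245564e-01  1.45430964e+00 -4.44089210e-16
  1.48803745e+00  5.93769149e-02]
1 [0.538 0.265 0.316] [ 4.54976915e-01  2.58277265e-01  1.61162704e+00 -4.44089210e-16
  1.27168834e+00  5.93769149e-02]
1 [0.556 0.222 0.325] [ 3.77147099e-01  2.49984410e-01  1.60226476e+00 -4.44089210e-16
  1.28934349e+00 -1.84529013e-02]
1 [0.599 0.121 0.308] [ 1.97258383e-01  2.80873190e-01  1.59807435e+00 -4.44089210e-16
  1.26264511e+00 -1.98341617e-01]
1 [0.626 0.055 0.246] [ 8.57857944e-02  3.60612807e-01  1.62783327e+00 -4.44089210e-16
  1.15314658e+00 -3.09814206e-01]
1 [0.638 0.027 0.155] [ 4.00035107e-02  4.69702792e-01  1.68123799e+00 -4.44089210e-16
  9.90651872e-01 -3.55596489e-01]
-1 [0.538 0.265 0.426] None
-1 [0.538 0.265 0.316] None
-1 [0.556 0.222 0.325] None
-1 [0.599 0.121 0.308] [ 1.97258383e-01  2.80873190e-01  1.59807435e+00 -4.44089210e-16
  1.26264511e+00  2.94325104e+00]
-1 [0.626 0.055 0.246] [ 8.57857944e-02  3.60612807e-01  1.62783327e+00 -4.44089210e-16
  1.15314658e+00  2.83177845e+00]
-1 [0.638 0.027 0.155] [ 4.00035107e-02  4.69702792e-01  1.68123799e+00 -4.44089210e-16
  9.90651872e-01  2.78599616e+00]
```

```bash
cat > push.py <<'E'
from r import *
T=frame(.5674,.1959,.3956); tt=bot.tcp_to_tips; q=quat([0,0,-1],T[:3,0])
def tcp(th,dl,rr=.183):
    n=np.array([np.sin(th),np.cos(th)]); r=np.array([-np.cos(th),np.sin(th)])
    c=rr*r+(.012+.011*abs(np.sin(th))-dl)*n
    return X(T,[0,c[0],c[1]])[0]+[0,0,tt]
p=get_obs()["position"]
hand.move_gripper(0.0,40)
bot.servo_line([p[0],p[1],.44],velocity=.3)
P=X(T,[0,.085,0])[0]
bot.reach([P[0],P[1],.44],q)
f0=get_obs()["wrist_force"]
bot.servo_line([P[0],P[1],tcp(1.6,0)[2]],velocity=.2)
for th in np.arange(1.6,0.1,-.1):
    bot.servo_line(tcp(th,0.0),velocity=.12)
    f=get_obs()["wrist_force"]-f0; print(round(th,2),np.round(f,1))
    if np.linalg.norm(f)>25: print("STOP");break
print(get_obs()["time_s"])
d=vision.read_camera("side"); cv2.imwrite("pics/side1.png",cv2.resize(d["frame"][:,:,::-1],(768,576)))
E
python3 push.py
```

```text
1.6 [-0.4  1.2  0.6]
1.5 [-0.8  1.2  1.4]
1.4 [-0.8  1.5  0.5]
1.3 [-0.6  1.5  0.9]
1.2 [-0.2  0.9  0.6]
1.1 [-0.5  1.2  0.3]
1.0 [-0.3  1.8  0.5]
0.9 [-0.5  1.9 -0. ]
0.8 [-0.4  1.1  1.6]
0.7 [-0.6  0.6  1.2]
0.6 [-0.3  1.1  0.2]
0.5 [-0.6  1.1  1.1]
0.4 [-0.9  1.6  1. ]
0.3 [-1.2  1.6  1. ]
0.2 [-0.6  1.   0.6]
9.0083
```

View pics/side1.png

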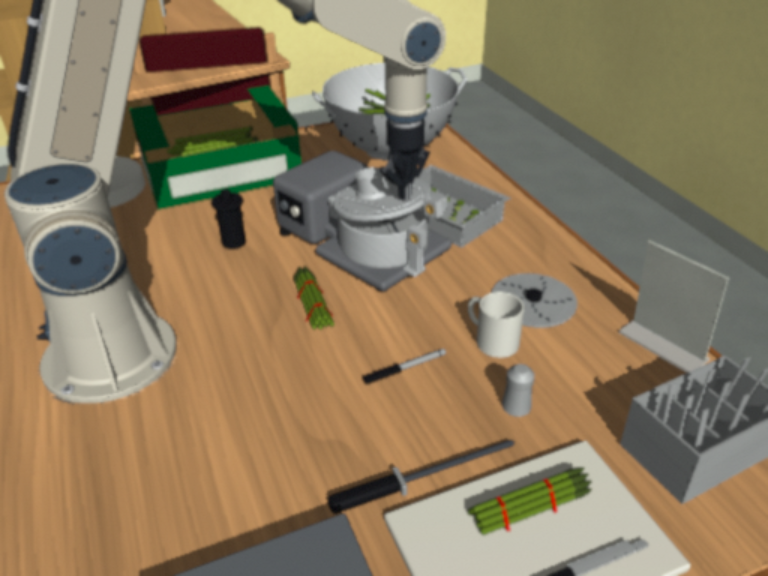

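The cover is nearly down; its lug now shows at (430,210), above and behind the bowl lug at (414,238). I'll keep pressing until it reaches the stop.

```bash
cat > push2.py <<'E'
from r import *
exec(open("push.py").read().split("p=get_obs()")[0].replace("from r import *",""))
f0=np.array([-.5,1.2,.7])+0*get_obs()["wrist_force"]
base=get_obs()["wrist_force"]; print(base)
stop=False
for th,dl in [(.15,0),(.1,0),(.06,0),(.03,0),(0,0)]+[(0,.001*k) for k in range(1,13)]:
    bot.servo_line(tcp(th,dl),velocity=.06)
    f=get_obs()["wrist_force"]-base; print(th,dl,np.round(f,1))
    if np.linalg.norm(f)>16: break
bot.dwell(.3); print(get_obs()["wrist_force"]-base,get_obs()["position"],tcp(th,dl))
P=get_obs()["position"]; bot.servo_line([P[0],P[1],P[2]+.12],velocity=.3)
print(get_obs()["time_s"])
E
python3 push2.py
```

```text
[-0.23402115  0.72851811  0.37799186]
0.15 0 [ 0.4 -0.9 -0.1]
0.1 0 [ 0.  -0.7  0.1]
0.06 0 [ 1.  -0.8 -1.3]
0.03 0 [ 0.7 -0.5 -0.5]
0 0 [ 1.3 -1.2  1.6]
0 0.001 [-2.3 -0.6  9.6]
0 0.002 [-4.5 -1.2 16.8]
[-5.28971516 -0.95464457 16.76218675] [0.63844532 0.0270654  0.15493815] [0.63792123 0.02703391 0.153     ]
11.8167
```

Run:
```python
from r import *
q=quat([0,0,-1],[.3,.95,0])
bot.reach([.33,.30,.36],q)
for n in ["side","top"]:
    d=vision.read_camera(n); np.savez(f"{n}1.npz",**d)
print(get_obs()["time_s"])
def crop(n,x0,y0,w,h,s,out):
    f=np.load(f"{n}1.npz")["frame"][:,:,::-1]
    c=cv2.resize(f[y0:y0+h,x0:x0+w],None,fx=s,fy=s,interpolation=cv2.INTER_CUBIC)
    for i in range(0,w,5):
        cv2.line(c,(int(i*s),0),(int(i*s),6),(0,0,255),1)
        if i%10==0: cv2.putText(c,str(x0+i),(int(i*s),18),0,.4,(0,0,255),1)
    for i in range(0,h,5):
        cv2.line(c,(0,int(i*s)),(6,int(i*s)),(0,0,255),1)
        if i%10==0: cv2.putText(c,str(y0+i),(8,int(i*s)+4),0,.4,(0,0,255),1)
    cv2.imwrite(out,c)
crop("top",195,125,60,50,13,"pics/top_l1.png")
crop("side",245,110,60,50,13,"pics/side_l1.png")
crop("top",95,100,160,120,5,"pics/top_c1.png")
```

```text
13.4667
```

View pics/top_l1.png

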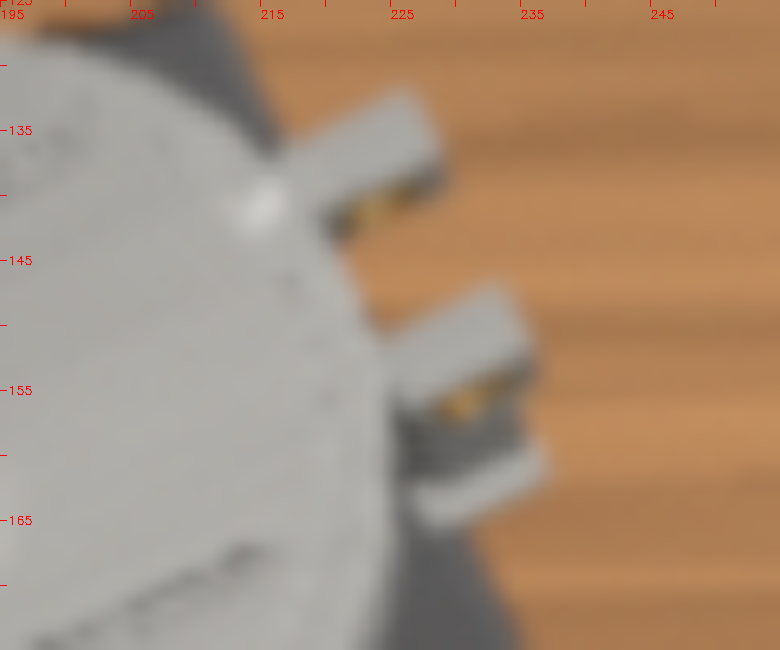

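View pics/side_l1.png

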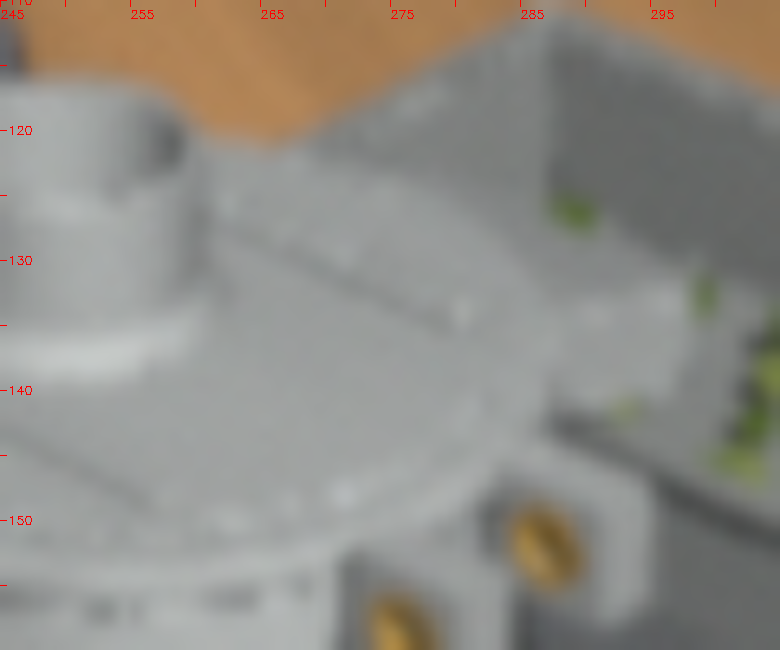

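View pics/top_c1.png

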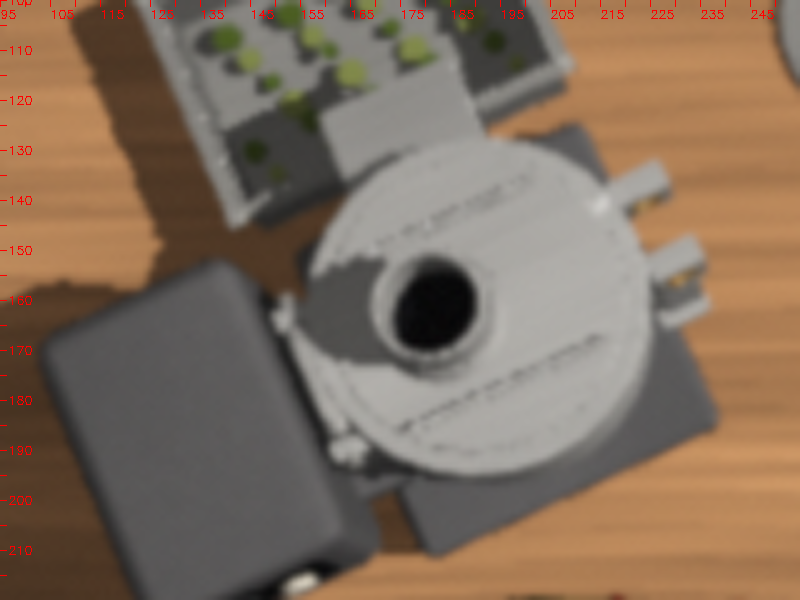

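Shut cover: in the top view the lugs sit at (226,137) for the cover and (232,152) for the bowl. In the side view the bronze bores are at about (286.5,151.5) and (275.5,158). I'll fit the lugs' line precisely from these.

```bash
cat > fit1.py <<'E'
from h import *
def bronze(n,x0,y0,x1,y1):
    f=np.load(f"{n}1.npz")["frame"].astype(float)[y0:y1,x0:x1]
    w=np.clip(f[...,0]-f[...,2]-15,0,60)
    yy,xx=np.mgrid[y0:y1,x0:x1]; 
    c=((w*xx).sum()/w.sum(),(w*yy).sum()/w.sum()); ys,xs=np.nonzero(w>15); return c,(xs.min()+x0,xs.max()+x0,ys.min()+y0,ys.max()+y0)
sb,e1=bronze("side",270,151,281,168); sc,e2=bronze("side",282,145,292,158); print(sb,e1,sc,e2)
# top-face corners in top view (crop px /13)
g=lambda u,v:(195+(u+.5)/13-.5,125+(v+.5)/13-.5)
tb=[((1,-1),g(503,283)),((-1,-1),g(538,357)),((-1,1),g(402,408))]
tc=[((1,-1),g(414,85)),((-1,-1),g(447,168)),((-1,1),g(322,212))]
def f(p):   # p: bowl lug x,y,z,yaw
    T=frame(p[0],p[1],p[3],p[2]); r=[]
    for o,s,t in ((0,sb,tb),(.052,sc,tc)):
        r+=list((proj("side",X(T,[o-.009,0,0]))[0]-s)*2)
        for (a,b),uv in t: r+=list(proj("top",X(T,[o+.009*a,.017*b,.017]))[0]-uv)
    return np.array(r)
r=least_squares(f,[.63,-.03,.12,.4],loss="soft_l1"); print(np.round(r.x,4),np.round(f(r.x),2))
r2=least_squares(lambda p:f([p[0],p[1],.12,p[2]]),[.63,-.03,.4],loss="soft_l1"); print(np.round(r2.x,4))
for n in("side","top"):
    for p in (r.x,):
        T=frame(p[0],p[1],p[3],p[2])
        x0,y0,w,h,S=dict(top=(195,125,60,50,12),side=(250,130,60,50,12))[n]
        im=np.load(f"{n}1.npz")["frame"][:,:,::-1][y0:y0+h,x0:x0+w]; im=cv2.resize(im,None,fx=S,fy=S,interpolation=cv2.INTER_CUBIC)
        q=lambda P:((proj(n,P)-[x0,y0]+0.5)*S).astype(int)
        t=np.linspace(0,6.28,50)
        for o in (0,.052):
            b=q(X(T,box((o,0,0),(.018,.034,.034))))
            for i,j in EDG: cv2.line(im,tuple(map(int,b[i])),tuple(map(int,b[j])),(0,255,0),1)
            cv2.polylines(im,[q(X(T,np.c_[0*t+o-.009,.008*np.cos(t),.008*np.sin(t)]))],True,(255,0,255),1)
        cv2.imwrite(f"pics/fit1_{n}.png",im)
E
python3 fit1.py
```

```text
(np.float64(275.37344398340247), np.float64(158.64979253112034)) (np.int64(273), np.int64(278), np.int64(156), np.int64(161)) (np.float64(286.39354838709676), np.float64(151.68467741935484)) (np.int64(284), np.int64(289), np.int64(149), np.int64(154))
[ 0.6368 -0.0268  0.1182  0.3992] [ 0.1  -0.32  0.13  0.27 -0.18 -0.2   0.12  0.41  0.32  0.22  0.17  0.57
 -0.02 -0.67 -0.51  0.43]
[ 0.6362 -0.0276  0.4015]
```

View pics/fit1_top.png

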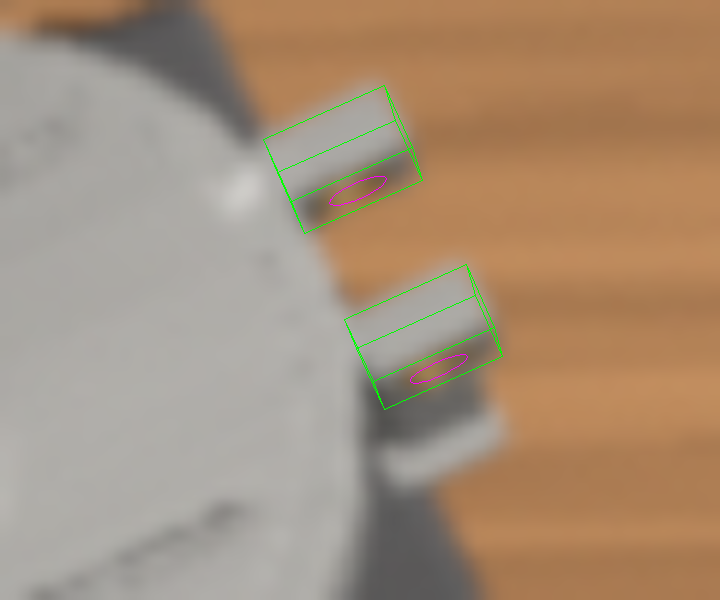

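View pics/fit1_side.png

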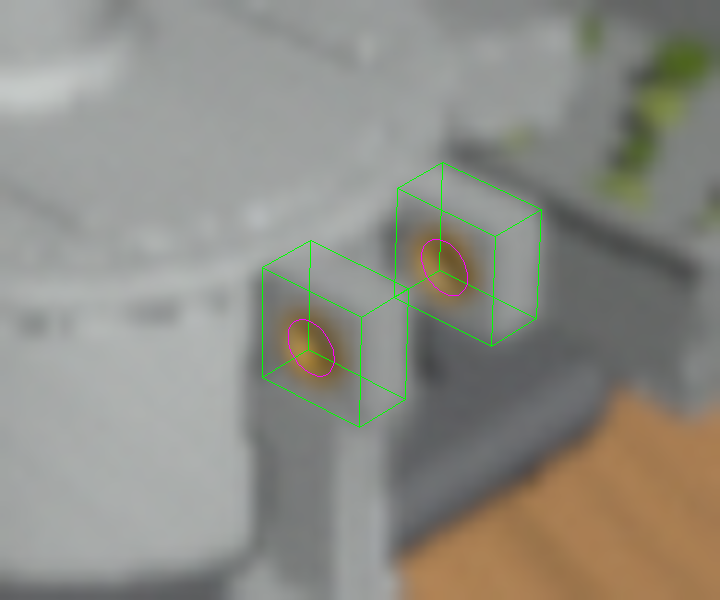

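Run:
```python
from r import *
s={"nose":(296.5,234.1),"f":(266.1,243.8),"b":(242.9,252.2)}; t={"nose":(300.4,171),"f":(303.5,199.8),"b":(305.0,221.3)}
off={"nose":.1355,"f":.0375,"b":-.0375}
def f(p):
    r=[]
    for k in off:
        P=[p[0]+off[k]*np.cos(p[3]),p[1]+off[k]*np.sin(p[3]),p[2]]
        r+=list(proj("side",P)[0]-s[k])+list(proj("top",P)[0]-t[k])
    return np.array(r)
r=least_squares(f,[.46,-.26,.006,.05]);print(np.round(r.x,4),np.round(r.fun,2))
x,y,z,w=r.x
L=np.array([.6365,-.027,.120]); yc=.40
for sg in (1,-1):
    q=quat([0,0,-1],[-sg*np.sin(w),sg*np.cos(w),0]); print(sg,kinematics.solve_ik([x,y,.021],q),kinematics.solve_ik([x,y,.12],q))
    q=quat([0,0,-1],[-sg*np.sin(yc),sg*np.cos(yc),0])
    for d in (.19,.05): print(sg,kinematics.solve_ik(L+[-d*np.cos(yc),-d*np.sin(yc),.015],q))
```

```text
[ 0.4592 -0.2604  0.0054  0.0493] [ 0.56 -0.61  0.04 -0.51  0.39  0.31 -0.4  -0.27 -0.82  0.41  0.12  0.8 ]
1 [-5.18750702e-01  5.33241954e-01  1.98933816e+00 -4.44089210e-16
  6.19012541e-01 -2.13884564e+00] [-5.18750702e-01  3.68206566e-01  1.94820364e+00 -4.44089210e-16
  8.25182448e-01 -2.13884564e+00]
1 [-2.18608759e-01  2.70505453e-01  2.05341582e+00 -4.44089210e-16
  8.17671376e-01 -2.18940509e+00]
1 [-8.10753547e-02  4.31626931e-01  1.79922370e+00 -4.44089210e-16
  9.10742023e-01 -2.05187168e+00]
-1 [-5.18750702e-01  5.33241954e-01  1.98933816e+00 -4.44089210e-16
  6.19012541e-01  1.00274702e+00] [-5.18750702e-01  3.68206566e-01  1.94820364e+00 -4.44089210e-16
  8.25182448e-01  1.00274702e+00]
-1 [-2.18608759e-01  2.70505453e-01  2.05341582e+00 -4.44089210e-16
  8.17671376e-01  9.52187567e-01]
-1 [-8.10753547e-02  4.31626931e-01  1.79922370e+00 -4.44089210e-16
  9.10742023e-01  1.08972097e+00]
```

```bash
cat > grasp.py <<'E'
from r import *
x,y,w=.4592,-.2604,.0493
q=quat([0,0,-1],[np.sin(w),-np.cos(w),0])
hand.move_gripper(0.05,70)
bot.reach([x,y,.14],q)
bot.servo_line([x,y,.05],velocity=.2)
bot.servo_line([x,y,.0205],velocity=.05)
print("down",get_obs()["wrist_force"],get_obs()["position"])
hand.move_gripper(0.0,80); o=get_obs(); print(o["gripper_width"],o["wrist_force"])
bot.servo_line([x,y,.14],velocity=.15)
yc=.40; L=np.array([.6365,-.027,.120]); xc=np.array([np.cos(yc),np.sin(yc),0])
q2=quat([0,0,-1],[np.sin(yc),-np.cos(yc),0])
bot.reach(L-xc*.185+[0,0,.0145],q2)
bot.dwell(.2)
for n in ["side","top"]:
    d=vision.read_camera(n); np.savez(f"{n}2.npz",**d)
o=get_obs(); print(o["gripper_width"],o["wrist_force"],o["position"],o["time_s"])
def crop(n,x0,y0,w,h,s,out):
    f=np.load(f"{n}2.npz")["frame"][:,:,::-1]
    c=cv2.resize(f[y0:y0+h,x0:x0+w],None,fx=s,fy=s,interpolation=cv2.INTER_CUBIC)
    for i in range(0,w,5):
        cv2.line(c,(int(i*s),0),(int(i*s),6),(0,0,255),1)
        if i%10==0: cv2.putText(c,str(x0+i),(int(i*s),18),0,.4,(0,0,255),1)
    for i in range(0,h,5):
        cv2.line(c,(0,int(i*s)),(6,int(i*s)),(0,0,255),1)
        if i%10==0: cv2.putText(c,str(y0+i),(8,int(i*s)+4),0,.4,(0,0,255),1)
    cv2.imwrite(out,c)
crop("top",205,125,80,75,8,"pics/top_l2.png")
crop("side",215,130,90,75,8,"pics/side_l2.png")
E
python3 grasp.py
```

```text
down [-0.02997201  0.10473723 -0.00388682] [ 0.45916071 -0.26039528  0.02038139]
0.013044887245289096 [-2.08539098  0.61981638  4.89314697]
0.01339065361371033 [-0.39691297 -0.71246045 -2.82624064] [ 0.46614408 -0.09985608  0.13441379] 19.9
```

View pics/top_l2.png

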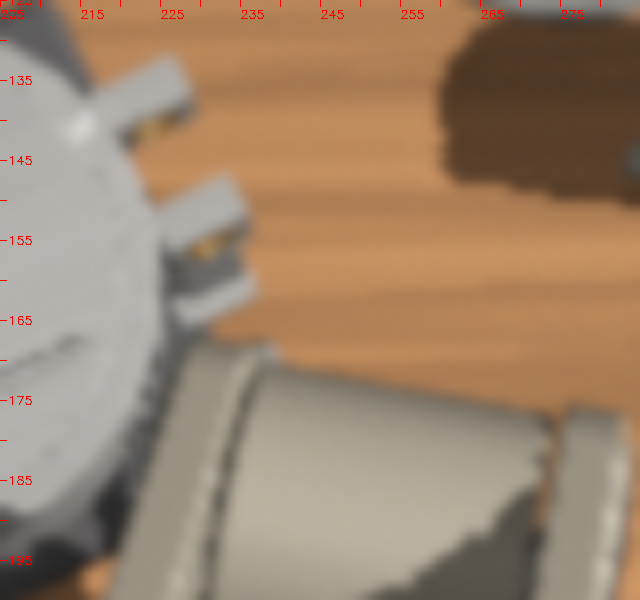

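View pics/side_l2.png

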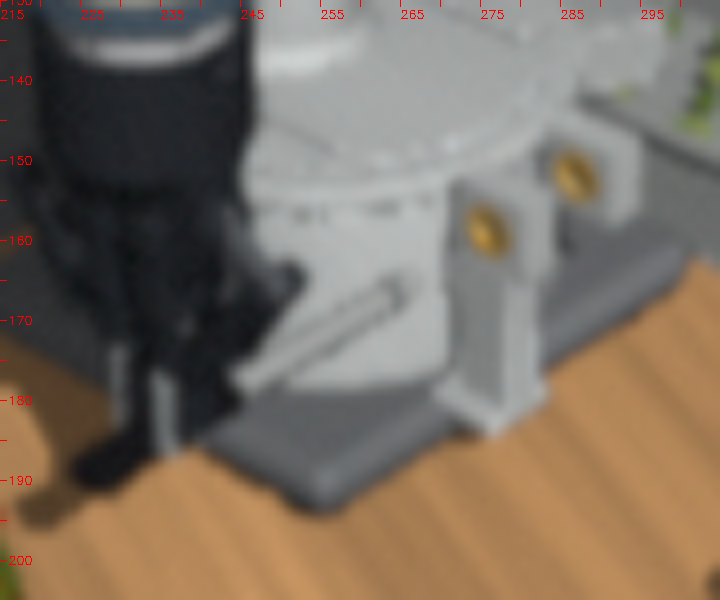

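```bash
cat > ov.py <<'E'
from r import *
def rodov(k,c,yaw,pitch,tag):
    d=np.array([np.cos(yaw)*np.cos(pitch),np.sin(yaw)*np.cos(pitch),-np.sin(pitch)]); up=np.array([0,0,1]); lat=np.cross(up,d)/np.linalg.norm(np.cross(up,d)); u2=np.cross(d,lat)
    for n in("side","top"):
        x0,y0,w,h,S=dict(top=(205,125,80,75,8),side=(215,125,90,75,8))[n]
        im=np.load(f"{n}{k}.npz")["frame"][:,:,::-1][y0:y0+h,x0:x0+w]; im=cv2.resize(im,None,fx=S,fy=S,interpolation=cv2.INTER_CUBIC)
        q=lambda P:((proj(n,P)-[x0,y0]+0.5)*S).astype(int)
        t=np.linspace(0,6.28,40)
        for o in (.0375,.1195,.1305): cv2.polylines(im,[q(c+d*o+.006*np.outer(np.cos(t),lat)+.006*np.outer(np.sin(t),u2))],True,(255,0,255),1)
        b=q([c-.0375*d,c+.1355*d]); cv2.line(im,tuple(map(int,b[0])),tuple(map(int,b[1])),(0,255,0),1)
        cv2.imwrite(f"pics/{tag}_{n}.png",im)
if __name__=="__main__":
    o=get_obs(); p=o["position"]; print(np.round(R.from_quat(o["orientation"]).as_matrix(),3))
    # expected: rod centre under the TCP
    rodov(2,p-[0,0,.0145],.40,0,"rod2")
E
python3 ov.py
```

```text
[[-0.922 -0.     0.388]
 [-0.388 -0.    -0.922]
 [ 0.    -1.     0.   ]]
```

View pics/rod2_side.png

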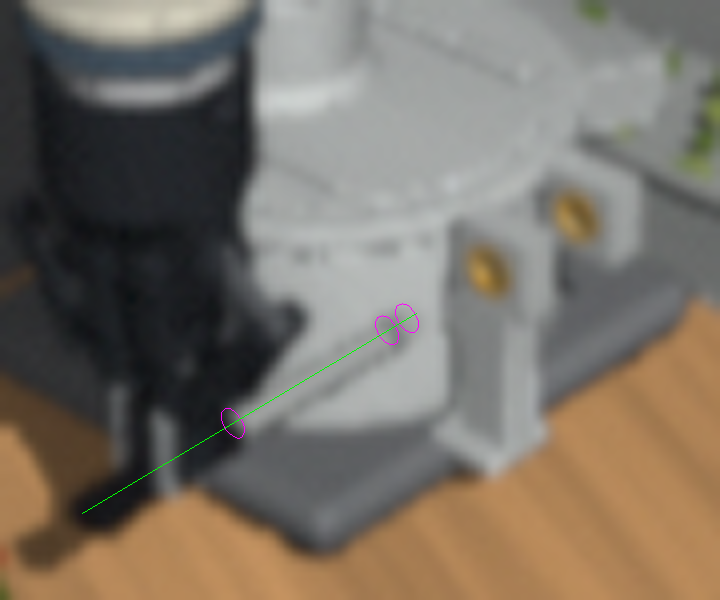

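View pics/rod2_top.png

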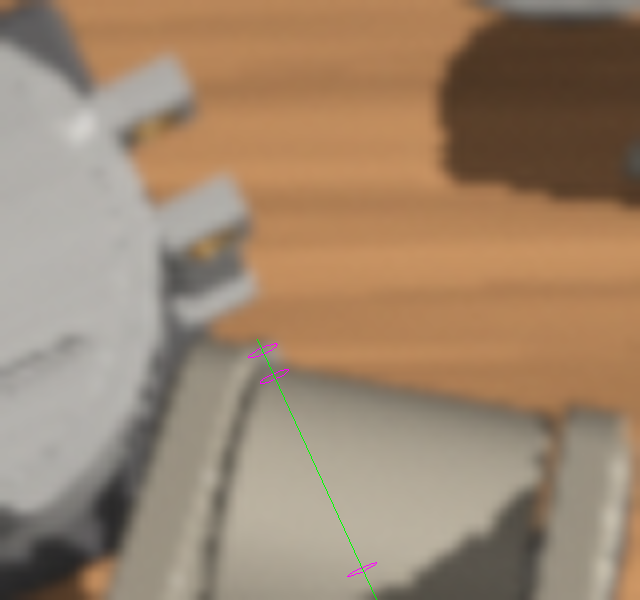

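The side view shows the rod held level, with the nose at about (266,165) and a little below the prediction. In the top view the arm hides all but the tip at about (239,168). I'll move closer for a better look.

```bash
cat > near.py <<'E'
from r import *
import sys
yc=.40; L=np.array([.6365,-.027,.120]); xc=np.array([np.cos(yc),np.sin(yc),0])
p=get_obs()["position"]
bot.servo_line(p+xc*.027,velocity=.1); bot.dwell(.2)
for n in ["side","top"]:
    d=vision.read_camera(n); np.savez(f"{n}3.npz",**d)
o=get_obs(); print(o["position"],o["time_s"])
import ov; ov.rodov(3,o["position"]-[0,0,.0145],.40,0,"rod3")
for n,(x0,y0,w,h) in dict(top=(220,140,30,30),side=(255,145,35,28)).items():
    f=np.load(f"{n}3.npz")["frame"][:,:,::-1][y0:y0+h,x0:x0+w]
    c=cv2.resize(f,None,fx=20,fy=20,interpolation=cv2.INTER_CUBIC)
    for i in range(0,w,5): cv2.putText(c,str(x0+i),(i*20+10,12),0,.4,(0,0,255),1);cv2.line(c,(i*20+10,14),(i*20+10,20),(0,0,255))
    for i in range(0,h,5): cv2.putText(c,str(y0+i),(8,i*20+14),0,.4,(0,0,255),1)
    cv2.imwrite(f"pics/z3_{n}.png",c)
E
python3 near.py
```

```text
[ 0.49065347 -0.08942174  0.13439542] 20.6167
```

View pics/rod3_side.png

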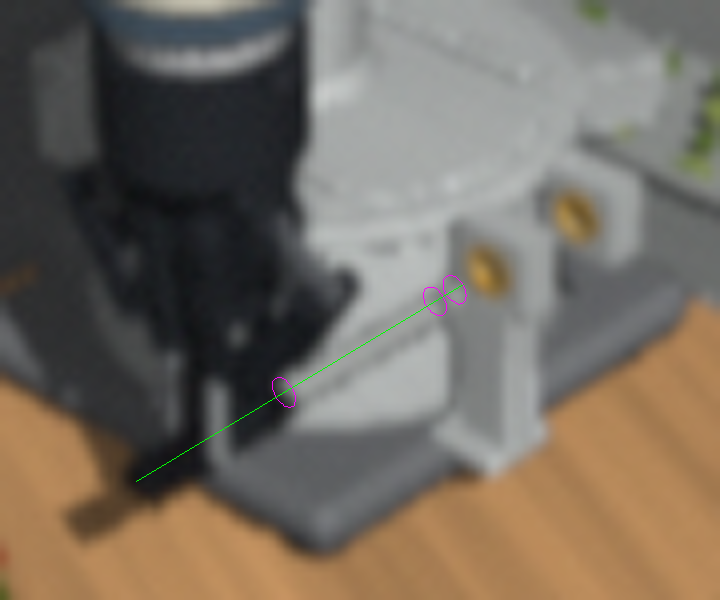

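View pics/z3_top.png

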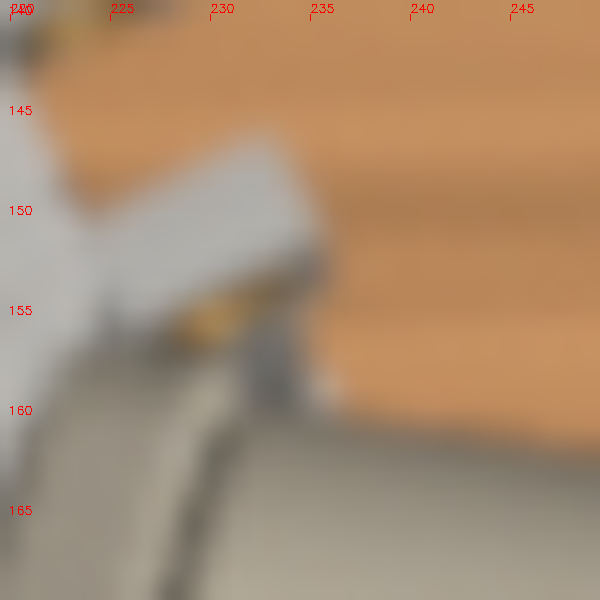

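View pics/z3_side.png

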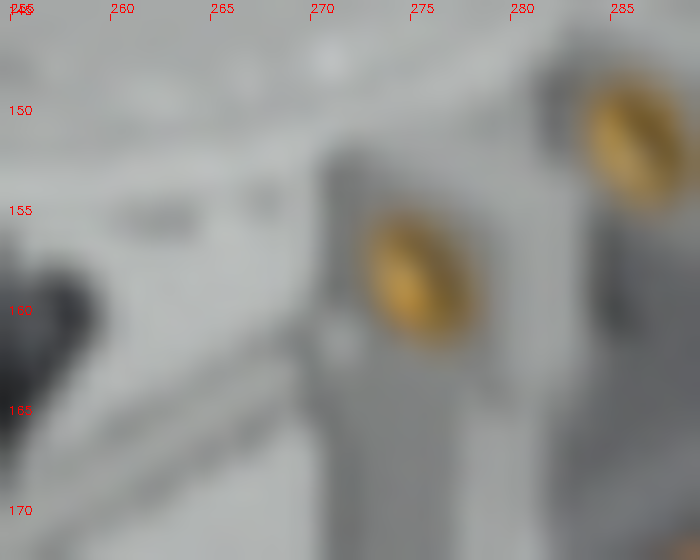

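View pics/rod3_top.png

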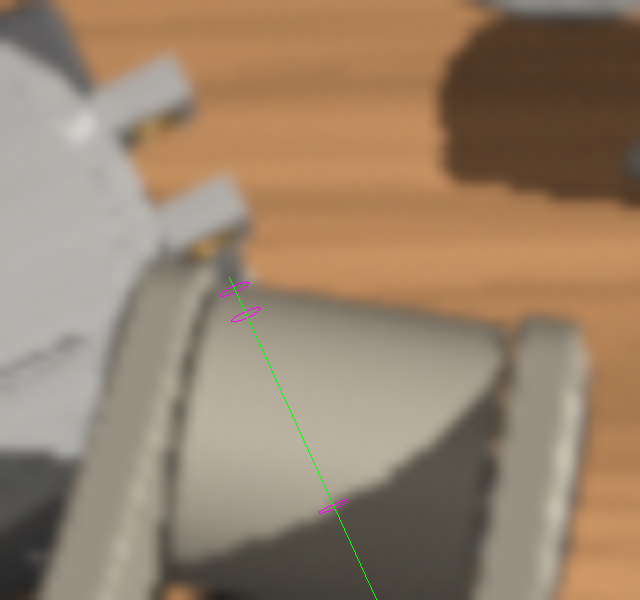

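Run:
```python
from r import *
x0,y0,w,h,S=245,150,40,30,19
a=np.load("side3.npz")["frame"].astype(float)[y0:y0+h,x0:x0+w].mean(2); b=np.load("side1.npz")["frame"].astype(float)[y0:y0+h,x0:x0+w].mean(2)
for k,im in (("diff",128+2*(a-b)),("raw",(a-90)*2)):
    c=cv2.cvtColor(cv2.resize(np.clip(im,0,255).astype(np.uint8),None,fx=S,fy=S,interpolation=cv2.INTER_CUBIC),cv2.COLOR_GRAY2BGR)
    o=get_obs()["position"]-[0,0,.0145]; d=np.array([np.cos(.4),np.sin(.4),0]); lat=np.array([-np.sin(.4),np.cos(.4),0])
    q=lambda P:((proj("side",P)-[x0,y0]+0.5)*S).astype(int)
    t=np.linspace(0,6.28,40)
    for dz,col in ((0,(255,0,255)),(-.03,(0,255,0))):
        dd=d+[0,0,dz]
        for s in (.07,.1195,.1225,.1355): 
            P=o+dd*s+(.006 if s<.13 else .001)*(np.outer(np.cos(t),lat)+np.outer(np.sin(t),[0,0,1])); cv2.polylines(c,[q(P)],True,col,1)
    cv2.imwrite(f"pics/d3_{k}.png",c)
```

```text
(no output)
```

View pics/d3_diff.png

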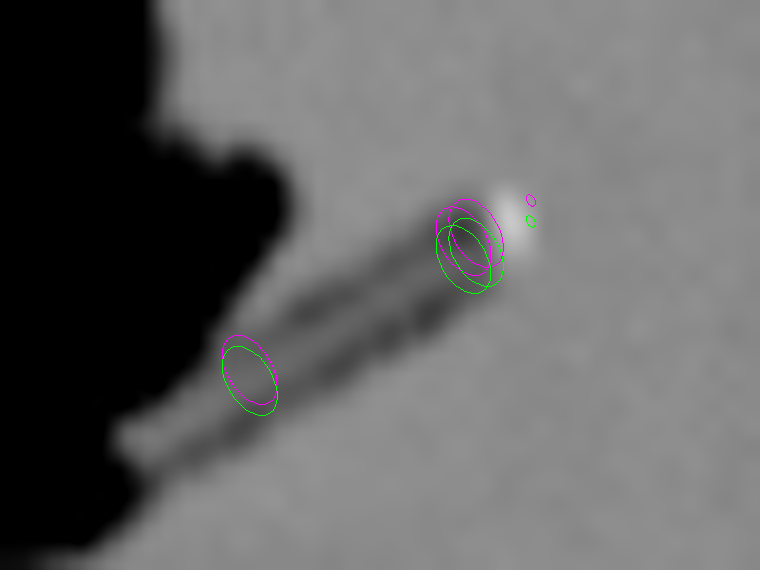

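View pics/d3_raw.png

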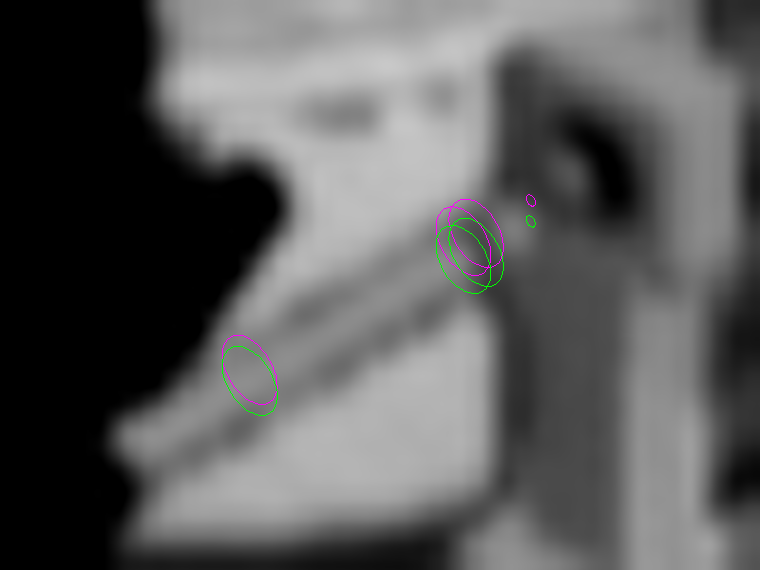

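In the side view the nose (271.5,161.3) lies on the line through the two bores, which is at row 161.1 for that column. So I'm inserting slowly with the force watched.

```bash
cat > ins.py <<'E'
from r import *
yc=.40; L=np.array([.6365,-.027,.120]); xc=np.array([np.cos(yc),np.sin(yc),0]); lt=np.array([-np.sin(yc),np.cos(yc),0])
base=get_obs()["wrist_force"]; p=L-xc*.158+[0,0,.0145]
for d in np.r_[np.arange(.153,.130,-.005),np.arange(.130,.118,-.003)]:
    bot.servo_line(L-xc*d+[0,0,.0145],velocity=.04)
    f=get_obs()["wrist_force"]-base; print(round(d,3),"ax %.1f lat %.1f z %.1f"%(f@xc,f@lt,f[2]), "mom",np.round(get_obs()["ft_torque"],2))
    if np.linalg.norm(f)>8: print("STOP");break
for n in ["side","top"]:
    q=vision.read_camera(n); np.savez(f"{n}4.npz",**q)
print(get_obs()["time_s"])
E
python3 ins.py
```

```text
0.153 ax -0.4 lat 0.1 z -0.5 mom [-0.04  0.1  -0.03]
0.148 ax -0.4 lat -0.5 z 0.2 mom [-0.04  0.01  0.03]
0.143 ax -0.1 lat 0.2 z -0.3 mom [-0.03  0.12  0.03]
0.138 ax -1.0 lat 0.5 z -0.1 mom [-0.06  0.11 -0.04]
0.133 ax -1.0 lat 0.3 z -0.1 mom [-0.04  0.08 -0.01]
0.13 ax -0.9 lat 0.8 z -0.0 mom [-0.03  0.08 -0.03]
0.127 ax -0.5 lat -0.2 z -0.0 mom [-0.03  0.06 -0.05]
0.124 ax -1.8 lat -0.0 z -0.0 mom [-0.04  0.09  0.02]
0.121 ax -1.4 lat 0.3 z -0.0 mom [ 0.05  0.05 -0.01]
0.118 ax -1.1 lat 0.5 z 0.2 mom [-0.06  0.05 -0.03]
23.35
```

```bash
sed -e 's/np.r_\[.*\]:/np.arange(.114,.0495,-.004):/' -e 's/{n}4/{n}5/' ins.py > ins2.py; python3 ins2.py
python3 - <<'E'
import numpy as np,cv2
for n,(x0,y0,w,h) in dict(top=(200,115,60,50),side=(245,125,65,50)).items():
    f=np.load(f"{n}5.npz")["frame"][:,:,::-1][y0:y0+h,x0:x0+w]
    cv2.imwrite(f"pics/z5_{n}.png",cv2.resize(f,None,fx=12,fy=12,interpolation=cv2.INTER_CUBIC))
E
```

```text
0.114 ax 0.2 lat -0.4 z 0.5 mom [-0.04  0.07 -0.01]
0.11 ax 1.0 lat -1.7 z 0.1 mom [ 0.01  0.   -0.03]
0.106 ax -0.3 lat -1.5 z -0.5 mom [ 0.01  0.07 -0.02]
0.102 ax 0.6 lat -0.5 z 0.1 mom [ 0.    0.04 -0.01]
0.098 ax 0.6 lat -0.4 z 0.3 mom [-0.05  0.05 -0.03]
0.094 ax 1.0 lat -1.3 z -0.2 mom [-0.06  0.08  0.01]
0.09 ax 0.1 lat -0.8 z 0.3 mom [-0.    0.08  0.01]
0.086 ax 0.7 lat -0.7 z 0.0 mom [-0.05  0.03 -0.02]
0.082 ax 1.0 lat -0.4 z 0.2 mom [ 0.02  0.07 -0.05]
0.078 ax 0.4 lat -0.7 z 0.7 mom [-0.08  0.14  0.01]
0.074 ax 0.5 lat -1.7 z -0.6 mom [-0.04  0.09 -0.02]
0.07 ax -0.3 lat -1.1 z -1.0 mom [-0.07  0.08 -0.01]
0.066 ax 0.5 lat -0.8 z 0.5 mom [-0.03  0.1  -0.03]
0.062 ax 0.3 lat -0.7 z -0.6 mom [-0.03  0.08  0.03]
0.058 ax 0.8 lat -1.0 z -0.4 mom [-0.    0.09  0.01]
0.054 ax 0.9 lat -2.1 z 0.6 mom [0.02 0.05 0.01]
0.05 ax 0.9 lat -0.9 z -0.5 mom [-0.04  0.05  0.08]
27.7
```

View pics/z5_top.png

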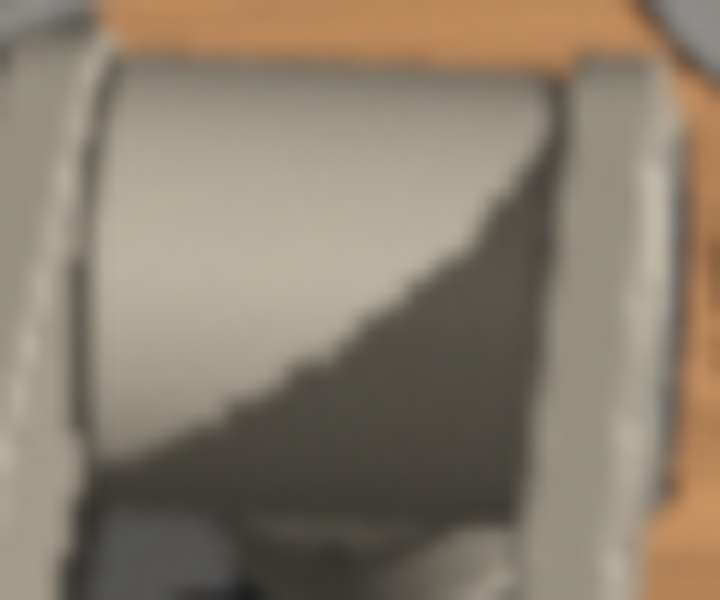

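View pics/z5_side.png

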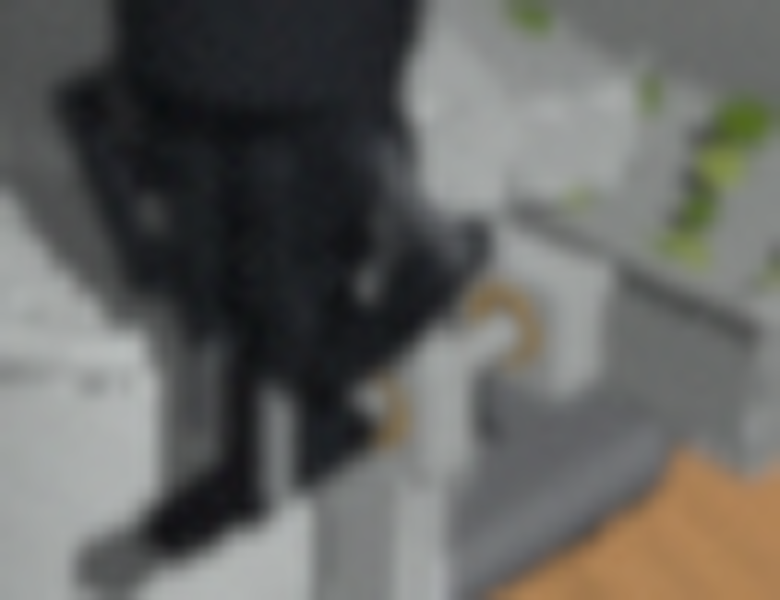

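Side view: the rod passes through both bronze bores, at crop (500,330) and (385,415). The nose is hidden behind the cover lug. I'll check depth by touch: ease forward until the grip meets the bowl lug, then back off slightly.

Run:
```python
from r import *
yc=.40; L=np.array([.6365,-.027,.120]); xc=np.array([np.cos(yc),np.sin(yc),0])
base=np.mean([get_obs()["wrist_force"] for _ in range(3)],0)
for d in np.arange(.049,.0405,-.001):
    bot.servo_line(L-xc*d+[0,0,.0145],velocity=.03)
    f=(get_obs()["wrist_force"]-base); print(round(d,4),np.round(f@xc,1))
    if f@xc<-5: break
bot.servo_line(L-xc*(d+.0025)+[0,0,.0145],velocity=.03); bot.dwell(.4)
o=get_obs(); print(np.round(o["wrist_force"]-base,1),o["gripper_width"],np.round(o["joint_vel"],4),o["time_s"],o["position"])
for n in ["side","top"]:
    q=vision.read_camera(n); np.savez(f"{n}6.npz",**q); cv2.imwrite(f"pics/{n}6.png",q["frame"][:,:,::-1])
f=np.load("side6.npz")["frame"][:,:,::-1][125:175,245:310]
cv2.imwrite("pics/z6_side.png",cv2.resize(f,None,fx=12,fy=12,interpolation=cv2.INTER_CUBIC))
```

```text
0.049 0.9
0.048 -0.3
0.047 -0.2
0.046 -0.5
0.045 -1.0
0.044 -4.0
0.043 -8.2
[ 0.8 -0.6 -0.4] 0.013630708113087047 [-0.0033 -0.001   0.0009 -0.0011  0.0006  0.0008] 30.1 [ 0.59466588 -0.04466722  0.13448153]
```

View pics/z6_side.png

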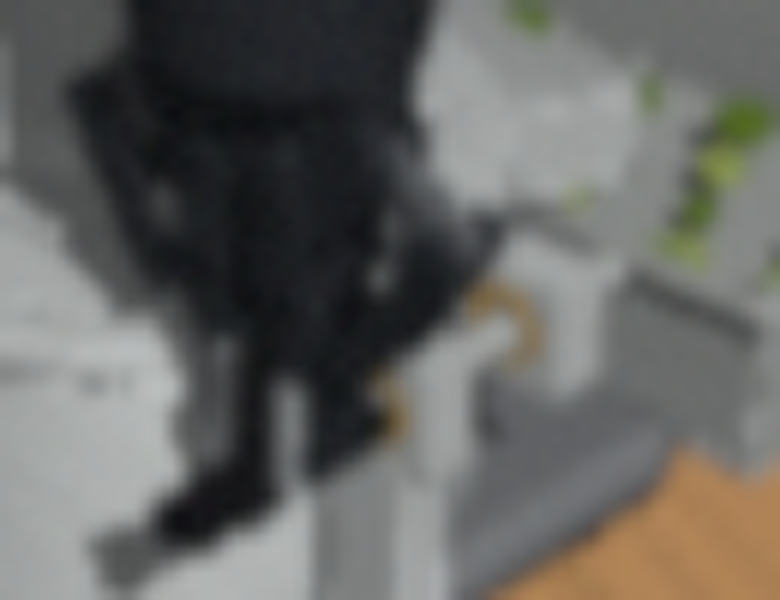

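View pics/top6.png

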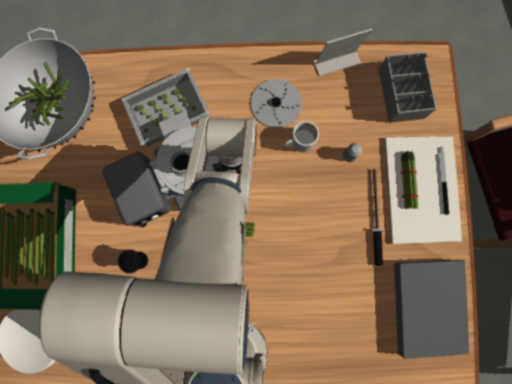

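View pics/side6.png

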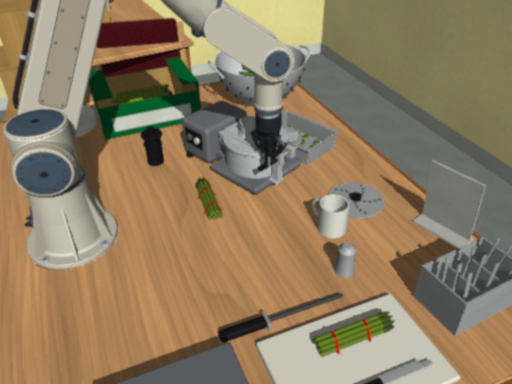

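Touch found the grip meeting the bowl lug about where calculated. It now stands 1–2 mm off it with no load, and the other things look unmoved. Handing in.

Run:
```python
from workcell import hand_in,get_obs
print(hand_in()); o=get_obs(); print(o["time_s"],o["gripper_width"])
```

```text
the job is handed in; nothing more can be done
None
the job is handed in; nothing more can be done
```

The job is handed in at about 30 s with the cover shut, the rod through both lugs, and the gripper still holding the rod's grip. `hand_in()` reports no verdict.

- **Cover:** I folded it down from behind and pressed it onto its stop with about 17 N. The stop came at the height I had predicted, and the pictures showed it shut before the rod went in. No joint reading was available.
- **Insertion:** I gripped the rod at 80 N and pushed it through the bowl lug and then the cover lug. Side forces stayed around 2 N or less. The last side view shows the rod passing through both bronze bores.
- **Depth:** I pushed gently until the grip met the bowl lug (about 8 N), within 2 mm of where I had calculated. I then backed off 2.5 mm, and the wrist load went back to about zero. That puts the nose about 26 mm past the cover lug, so the clip groove should be clear.
- **Other things:** The mug, shaker, honing steel and pusher look unmoved. The asparagus was partly hidden by the arm in the last top view, but it looks in place from the side.

**Not confirmed or disagreeing:**
- **Groove not seen:** The nose and groove were out of sight in both cameras, so that depth comes from the touch check, not from sight.
- **Height:** The cameras put the bowl lug at about 118 mm, against 120 mm in your text. I used 120 mm, and the rod went in freely.
- **Grip width:** The gripper read 13.0–13.6 mm on a grip stated to be 16 mm wide. I did not resolve this, but the reading stayed steady through the insertion, with no sign of slipping.

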